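# Trip the hidden latch of the lathe's collet tray

### The job

Take the release rod out of its wooden block and push it gently down through the small brass-ringed hole in the top of the green collet box until the hidden spring latch lets go and the tray springs out; do not force it, or the latch bends. Then stand the rod back in its block, upright and fully home, and pull the tray out as far as it goes. Leave the other things on the bench alone.

Things in the scene. Friction and masses are not known exactly. Their poses are not given: they have to be found in the camera images.
- cabinet: green steel collet box fixed to the bench, 170 (x) x 180 (y) x 110 mm high; origin at the centre of its underside; its -x side is the front, closed by the grey tray front. The latch pushes back with 3 to 5 N at first, 7 to 9 N just before it lets go, then 4 to 6 N until its stop, where the force climbs steeply: the rod pressing on box or latch with over 25 N does damage. It rises with the rod.
- hole (a point): centre of the mouth of the 10 mm access hole through the 4 mm top plate (in a 30 mm brass inset), 20 mm behind (+x of) the box's centre, 110 mm above the bench. Hidden beneath is the flat 18 mm square head of the spring latch, 14 to 30 mm below the mouth, different each time. It lets the tray go after 6 to 7 mm of travel and meets a firm stop after about 8 mm.
- tray_tab (a point): middle of the tray's pull tab, a black upright fin on the tray front that points away from the box (along its -x): 48 mm long, 14 mm thick (across, along the box's y), 24 mm high, its top 99 mm above the bench. It moves with the tray; free space around it.
- tray (a joint): how far the tray is out, in m: 0 shut (latched), springs out to about 0.03 when the latch is tripped, 0.08 pulled fully out against its stop; it slides along the box's -x with about 1 N of friction and stays where it is left.
- holder: pale wooden block fixed to the bench, 70 x 70 x 80 mm high; origin at the centre of its underside. It stands to the left or to the right of the green box.
- holder_hole (a point): centre of the mouth of the block's upright 12 mm hole, on the block's top, 80 mm above the bench; the hole goes right through.
- release_rod: the release rod: steel shaft 6 mm thick with a round end, reaching 65 mm below the origin; brass collar 36 x 36 mm and 6 mm high above the origin; red handle 22 x 22 mm square, from 6 to 54 mm above the origin, its flats along x and y. Origin on the shaft's axis at the collar's underside, z along the handle. About 100 g. It starts upright in the block, its collar resting on the block's top.
- rod_tip (a point): lowest point of the rod's round end, 65 mm below the collar's underside.
- blank: bystander: square pale wood blank standing on end, 60 x 60 x 90 mm; origin at the centre of its underside
- mallet: bystander: dark wooden mallet standing on its head, 84 mm across, 200 mm tall; origin at the centre of its underside
- oil_can: bystander: blue can, 64 mm across, 120 mm tall; origin at the centre of its underside
- gouge: bystander: turning gouge with a wooden handle, lying, 240 mm long
- bobbin: bystander: pale turned wooden bobbin, 56 mm across, 66 mm tall; origin at the centre of its underside
- collar: bystander: steel ring, 64 mm across, 30 mm high; origin at the centre of its underside
Things that resemble listed ones, but are neither listed nor needed, are in the scene too. What is shaped like the release_rod but turquoise or white is not meant.

How it is judged:
By the outcome, as a careful person would: the job done as asked, in the order asked, and still so for the second after the job is handed in, with the robot touching nothing.
It also fails if it takes over 72 s, if anything falls off the work surface, if the arm or the gripper's body presses on something with over 40 N, if the wrist force passes 120 N, or if a joint passes its speed limit or range.

### The arm

A 6-joint arm with a two-finger parallel gripper is mounted at the origin on the work surface. World frame = base frame: x ahead of the robot, y to its left, z up, the work surface at z = 0. Lengths are in m, angles in rad, forces in N, time in s.
With the tool pointing down it reaches from about 0.25 to 0.85 m from the base axis. Payload 12.5 kg.
Tool frame: the origin (TCP) lies at the very end of the fingers, on their centre line; the grasp point (between the pads) lies 19 mm behind it (r.pinch_z is the distance from the TCP to the grasp point, in m); y points along the fingers, z is the direction in which the jaws open and shut, and the axes are right-handed (so a half turn about y gives the same grasp; the last joint's range is limited). The gripper opens to 93 mm and grips with 3 to 60 N. Pads are 15 mm wide; open, the fingers measure 128 mm over their backs; the gripper's body (75 mm by 188 mm) begins 65 mm behind the grasp point.
Start: joints at [-1.379, 0.351, 1.652, -0, 1.139, -0.085], TCP at [0.15, -0.529, 0.219] pointing down, gripper open.
Joint ranges: [-2.75, 2.75], [-0.79, 2.1], [0.01, 2.65], [-1.57, 4.71], [0.07, 3.14], [-2.87, 2.87]. Speed limits (rad/s): [2.22, 2.22, 2.79, 3.14, 3.14, 3.14].

### API

Orientations are given as a unit quaternion [x, y, z, w].
In Python, from cell import r, optics, order gives the robot as it stands.
- The arm moves only by the tool carry_out, never from a script. Its argument "deltas" is a list of rows, each a list of 3 entries, a list of its own where there are three numbers: the shift along the tool's x, y, z in units of 30 cm (1.0 is 30 cm), then the turn about the tool's y in units of pi rad (1.0 is pi rad), then the closure, from 0 (fully open) to 1 (shut). A call has exactly 10 rows; each row shifts and turns the commanded pose from where the row before left it, along the tool's axes as they then stand; what a row does not reach is not made up. A row lasts 1/8 s, in which the tool goes at most 62.5 mm and 10.7 degrees, less where a joint would pass 70% of its speed; a pose out of reach is approached as far as the arm can. A call with a number of a shift or a turn outside -1 to 1 is refused whole. A call with a gripper value outside its range is refused whole. The fingers move at their own pace and stop on an object; "newtons" is the grip in N (left out, the last holds). Time passes only in rows, so rows that do not move let the fingers close, or fill a call up. It gives the time, the measured TCP pose, the force and the opening at its end, in the units of the state.
- r.sense(): the state, without advancing time (a new reading comes with each control period).
- optics.capture(name): name is "scene" or "top" or "wrist"; returns (picture, depth): 384x512x3 uint8, red, green, blue; 384x512 float32, m along the optical axis (not along the pixel's ray), 0 where there is no reading.
- optics.camera_model(name): a dict with "mtx" (3x3 intrinsics, pixels), "R" (3x3) and "t" (3): a world point X has camera coordinates R X + t; the wrist camera has in their place "tool_from_camera" (4x4, takes a point from camera to tool coordinates, whose origin is the TCP and whose axes are the tool frame's). Camera axes: x right, y down, z forward; pixel columns grow to the right and rows downward; lengths in m; the calibration is good to about 2 mm. A picture is of the moment at which its call begins: read the wrist's pose just before it. camera_model takes no time and is no camera call.
- order.job_done(): hands the job in, once; it reports no verdict.
The state is a dict: "time": time; "joints": joint angles; "qd": joint speeds; "effort": joint torques, N m; "tcp_pos": TCP position; "tcp_rot": TCP orientation; "ft_force": force on the tool from outside, world axes, zero at the start; "wrist_torque": the same for the moment, N m; "gripper_width": finger opening in m.
Only numpy, scipy, OpenCV 4.12 (cv2) and the standard library are available. Lean on these libraries where they do the work, as an engineer would, in place of code of your own. Each camera call takes 0.05 s, during which the arm holds its last target.

## Working session

There is one attempt and no reset: what is moved stays moved. The work goes in short steps, Python scripts to look and compute and a tool call to move; the robot and the scene stay as the last step left them, time stands still between calls to the robot, and variables do not carry over. Pictures are saved under pics/ and viewed, and the job is handed in when it is done.

Besides the shell and the picture viewer there is one more tool, called in YAML: its name, and indented under it one key for each argument. carry_out: Moves the arm, as the interface text tells. Shifts and turns lie within -1 to 1; 1 stands for 30 cm of shift or pi rad of turn. Its arguments: {"type":"object","properties":{"deltas":{"type":"array"},"newtons":{"type":"number"}},"required":["deltas"]}

```bash
ls; mkdir -p pics; python3 - <<'E'
from cell import r,optics,order
import cv2,numpy as np
print(r.sense()); print(r.pinch_z)
for n in ["scene","top"]:
    p,d=optics.capture(n); cv2.imwrite(f"pics/{n}0.png",p[:,:,::-1]); np.save(f"{n}0.npy",d)
    print(n,optics.camera_model(n))
print(optics.camera_model("wrist"))
E
```

```text
pics
{'time': 0.0, 'joints': array([-1.37860809e+00,  3.51242540e-01,  1.65240904e+00, -2.91821086e-05,
        1.13911022e+00, -8.45596994e-02]), 'qd': array([-0.00025495, -0.00026279, -0.00099698,  0.00067075,  0.00179461,
       -0.00034235]), 'effort': array([-5.00326496e-03, -4.97336483e+01, -2.85263997e+01,  6.96852780e-02,
        2.55805801e-02, -6.70273812e-05]), 'tcp_pos': array([ 0.15024915, -0.52872439,  0.2181037 ]), 'tcp_rot': array([-0.09756908,  0.7007595 , -0.699935  ,  0.0975059 ]), 'ft_force': array([-0.13564596,  0.39227095,  0.18637619]), 'wrist_torque': array([ 0.0511648 , -0.00213018,  0.00988707]), 'gripper_width': 0.09350152942082145}
0.0188
scene {'mtx': array([[420.54453526,   0.        , 257.50987734],
       [  0.        , 420.54453526, 195.8815398 ],
       [  0.        ,   0.        ,   1.        ]]), 'R': array([[-0.20835519,  0.9779942 , -0.01074471],
       [ 0.56057323,  0.11040969, -0.8207115 ],
       [-0.80146477, -0.1770227 , -0.5712418 ]]), 't': array([ 0.10675302, -0.22784716,  1.64514207])}
top {'mtx': array([[437.86383888,   0.        , 258.04553797],
       [  0.        , 437.86383888, 191.21495469],
       [  0.        ,   0.        ,   1.        ]]), 'R': array([[ 0.00984996, -0.99994612, -0.00327677],
       [-0.98400621, -0.00910997, -0.17790105],
       [ 0.17786161,  0.00497668, -0.98404293]]), 't': array([-0.02344036,  0.53311151,  1.51984025])}
{'mtx': array([[278.97066817,   0.        , 256.20397621],
       [  0.        , 278.97066817, 189.72820829],
       [  0.        ,   0.        ,   1.        ]]), 'tool_from_camera': array([[ 5.77569833e-04,  9.63810069e-01,  2.66589229e-01,
        -7.34410019e-02],
       [-5.12095139e-04, -2.66588953e-01,  9.63810182e-01,
        -1.65341593e-01],
       [ 9.99999702e-01, -6.93186735e-04,  3.39588714e-04,
         9.12622019e-04],
       [ 0.00000000e+00,  0.00000000e+00,  0.00000000e+00,
         1.00000000e+00]])}
```

View pics/scene0.png

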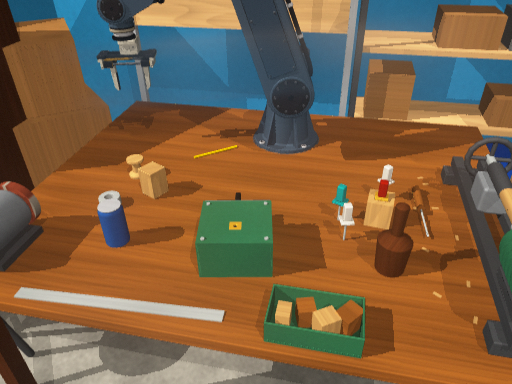

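View pics/top0.png

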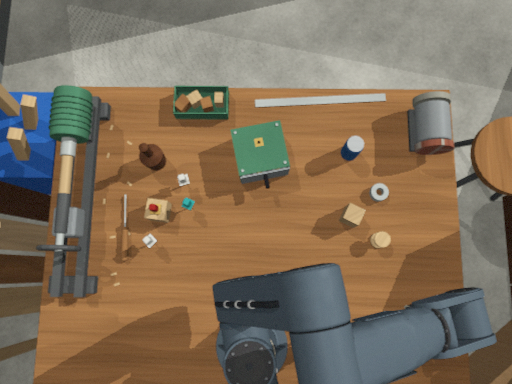

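The scene view shows the box at about (235,237), the block with the red rod at (380,205), and the turquoise and white decoys beside it. In the top view the box's brass inset is at about (259,142), the tab at (267,181), the block at (156,209) and the red handle at (153,208). I'll enlarge crops next.

```bash
cat > h.py <<'E'
import numpy as np,cv2
from scipy.spatial.transform import Rotation as Ro
def ray(m,u,v):
    d=np.linalg.inv(m['mtx'])@[u,v,1]; R=m['R'];return -R.T@m['t'],R.T@d
def atz(m,u,v,z):
    c,d=ray(m,u,v);return c+d*(z-c[2])/d[2]
def tri(rays):
    A=np.zeros((3,3));b=np.zeros(3)
    for c,d in rays:
        d=d/np.linalg.norm(d);P=np.eye(3)-np.outer(d,d);A+=P;b+=P@c
    return np.linalg.solve(A,b)
def wristmodel(m,s):
    T=np.eye(4);T[:3,:3]=Ro.from_quat(s['tcp_rot']).as_matrix();T[:3,3]=s['tcp_pos']
    C=T@m['tool_from_camera'];R=C[:3,:3].T
    return dict(mtx=m['mtx'],R=R,t=-R@C[:3,3])
def crop(src,dst,x,y,w,h,k):
    p=cv2.imread(src)[y:y+h,x:x+w];cv2.imwrite(dst,cv2.resize(p,None,fx=k,fy=k,interpolation=cv2.INTER_CUBIC))
E
python3 - <<'E'
from h import *
a=cv2.imread('pics/top0.png');s=cv2.imread('pics/scene0.png')
z=lambda p,x,y:cv2.resize(p[y:y+72,x:x+95],None,fx=4,fy=4,interpolation=cv2.INTER_CUBIC)
cv2.imwrite('pics/c1.png',np.vstack([np.hstack([z(a,220,118),z(a,110,180)]),np.hstack([z(s,190,190),z(s,330,160)])]))
E
```

```text
(no output)
```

View pics/c1.png

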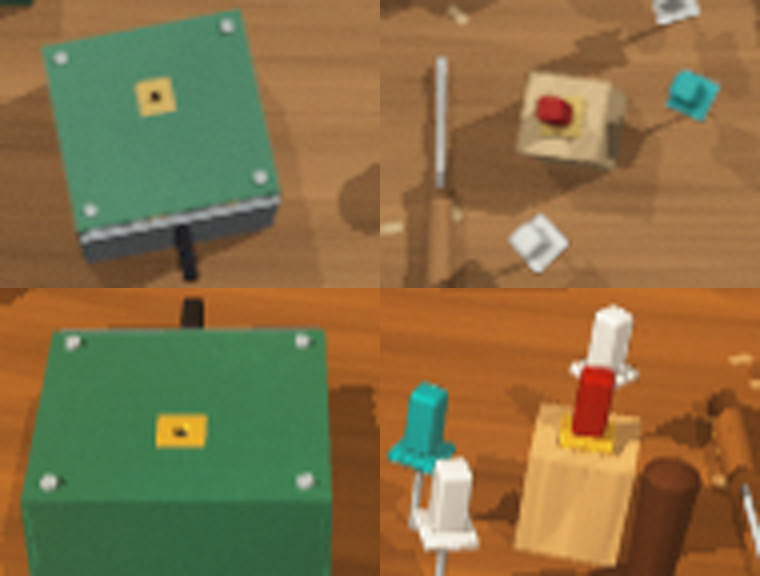

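```bash
python3 - <<'E'
from h import *
from cell import optics
T=optics.camera_model('top');S=optics.camera_model('scene')
def t(x,y,ox=220,oy=118):return ray(T,ox+(x+.5)/4-.5,oy+(y+.5)/4-.5)
def s(x,y,ox=190,oy=190):return ray(S,ox+(x+.5)/4-.5,oy+(y-288+.5)/4-.5)
np.set_printoptions(precision=4,suppress=True)
hole=tri([t(155,96),s(180,432)]);print('hole',hole)
# corners: top view order back-left(+x,+y),back-right,front-right,front-left
tc=[(45,45),(240,12),(279,195),(80,232)]
sc=[(330,500),(22,500),(52,330),(325,330)]
C=[]
for a,b in zip(tc,sc):
    p=tri([t(*a),s(*b)]);C.append(p);print(p)
C=np.array(C);ex=(C[0]+C[1]-C[2]-C[3]);print('yaw x',np.degrees(np.arctan2(ex[1],ex[0])))
ey=C[0]+C[3]-C[1]-C[2];print('yaw y',np.degrees(np.arctan2(-ey[0],ey[1])),'cen',C.mean(0))
print('atz.11',[atz(T,220+(x+.5)/4-.5,118+(y+.5)/4-.5,.11) for x,y in tc])
rt=lambda x,y:t(x-380,y,110,180)
rs=lambda x,y:s(x-380,y,330,160)
print('handle top',tri([rt(549,108),rs(599,375)]))
print('collar-ish',tri([rt(561,117),rs(588,438)]))
for a,b in zip([(529,72),(613,79),(607,165),(517,152)],[(626,470),(526,458),(541,404),(637,412)]):print('blk',tri([rt(*a),rs(*b)]),)
print('tab tip top', t(190,275)[0]+0,'z.099',[atz(T,220+(x+.5)/4-.5,118+(y+.5)/4-.5,.099) for x,y in [(190,270),(183,232)]])
E
```

```text
hole [ 0.6989 -0.0171  0.1091]
[0.7441 0.0822 0.1101]
[ 0.7768 -0.0916  0.1084]
[ 0.6109 -0.1266  0.1089]
[0.5761 0.0482 0.1087]
yaw x 11.664612397307925
yaw y 10.973184429374742 cen [ 0.677 -0.022  0.109]
atz.11 [array([0.7446, 0.0794, 0.11  ]), array([ 0.7766, -0.0925,  0.11  ]), array([ 0.6107, -0.1265,  0.11  ]), array([0.5763, 0.0456, 0.11  ])]
handle top [0.4622 0.3402 0.1314]
collar-ish [0.4618 0.3416 0.0794]
blk [0.5005 0.3676 0.0836]
blk [0.4955 0.2986 0.08  ]
blk [0.4205 0.3055 0.0755]
blk [0.4301 0.376  0.0847]
tab tip top [ 0.2545 -0.0261  1.5904] z.099 [array([ 0.5458, -0.0499,  0.099 ]), array([ 0.5795, -0.0436,  0.099 ])]
```

```bash
python3 - <<'E'
from h import *
from cell import optics,r
np.set_printoptions(precision=4,suppress=True)
s=r.sense();print(Ro.from_quat(s['tcp_rot']).as_matrix())
T=optics.camera_model('top')
for n,u,v,z in [('turq',188,202,.12),('wh1',183,179,.12),('wh2',149,240,.1),('malletop',145,148,.2)]:print(n,atz(T,u,v,z))
d=np.load('top0.npy')
for n,u,v in [('turq',188,202),('wh1',183,179),('wh2',149,241),('mall',145,148)]:
    c,q=ray(T,u,v);print(n,c+q*d[v,u])
E
```

```text
[[-0.9619 -0.0002  0.2733]
 [-0.2733  0.001  -0.9619]
 [-0.0001 -1.     -0.001 ]]
turq [0.4808 0.219  0.12  ]
wh1 [0.5605 0.2392 0.12  ]
wh2 [0.3522 0.3497 0.1   ]
malletop [0.6468 0.354  0.2   ]
turq [0.4819 0.2202 0.1126]
wh1 [0.5604 0.2392 0.1202]
wh2 [0.348  0.3461 0.1139]
mall [0.6495 0.3567 0.1903]
```

carry_out:
  deltas:
    - [[-0.09,0,-0.125],0,0.35]
    - [[-0.09,0,-0.125],0,0.35]
    - [[-0.09,0,-0.125],0,0.35]
    - [[-0.09,0,-0.125],0,0.35]
    - [[-0.09,0,-0.125],0,0.35]
    - [[-0.09,0,-0.125],0,0.35]
    - [[-0.09,0,-0.125],0,0.35]
    - [[-0.09,0,-0.125],0,0.35]
    - [[-0.09,0,-0.125],0,0.35]
    - [[-0.09,0,-0.125],0,0.35]
  newtons: 20

```text
time: 1.35
tcp_pos: [0.3077, -0.0931, 0.2187]
tcp_rot: [0.097, -0.7, 0.7, -0.098]
ft_force: [0.8, -0.7, 0.1]
gripper_width: 0.0606
```

carry_out:
  deltas:
    - [[-0.1,0,-0.139],0,0.35]
    - [[-0.1,0,-0.139],0,0.35]
    - [[-0.1,0,-0.139],0,0.35]
    - [[-0.1,0,-0.139],0,0.35]
    - [[-0.1,0,-0.139],0,0.35]
    - [[-0.1,0,-0.139],0,0.35]
    - [[-0.1,0,-0.139],0,0.35]
    - [[-0.1,0,-0.139],0,0.35]
    - [[-0.092,0,-0.14],0,0.35]
    - [[0,0,0],0,0.35]

```text
time: 2.6
tcp_pos: [0.4624, 0.3421, 0.2177]
tcp_rot: [0.099, -0.7, 0.7, -0.098]
ft_force: [0.4, -1.1, 0.1]
gripper_width: 0.0605
```

```bash
python3 - <<'E'
from h import *
from cell import optics,r
s=r.sense();p,d=optics.capture('wrist');cv2.imwrite('pics/w1.png',p[:,:,::-1]);np.savez('w1.npz',d=d,**{k:np.array(v) for k,v in s.items()})
print(s['time'],s['tcp_pos'],s['joints'],s['gripper_width'])
print(Ro.from_quat(s['tcp_rot']).as_matrix())
E
```

```text
2.6 [0.46238297 0.34208189 0.21771617] [5.55922301e-01 3.97557496e-01 1.58553491e+00 2.24958908e-04
 1.15918829e+00 1.84743523e+00] 0.06053701345630317
[[-9.61277805e-01 -6.93231672e-04  2.75580300e-01]
 [-2.75580236e-01 -1.87973093e-04 -9.61278055e-01]
 [ 7.18190074e-04 -9.99999742e-01 -1.03465852e-05]]
```

View pics/w1.png

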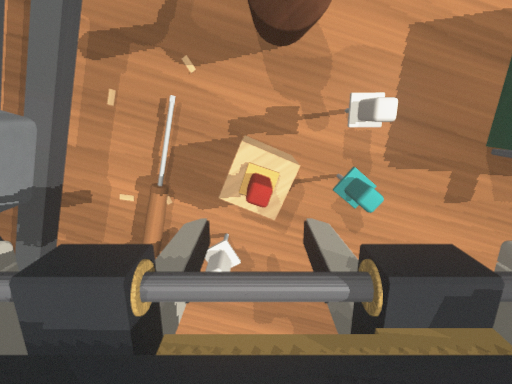

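The wrist view shows the block top centred at about (260,180), the red handle's top at (260,190) and the fingertips at row 225 or so. The turquoise and white decoys are clear of the fingers. I'll enlarge this for the handle's yaw.

```bash
python3 - <<'E'
from h import *
crop('pics/w1.png','pics/w1c.png',210,130,100,95,6)
E
```

```text
(no output)
```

View pics/w1c.png

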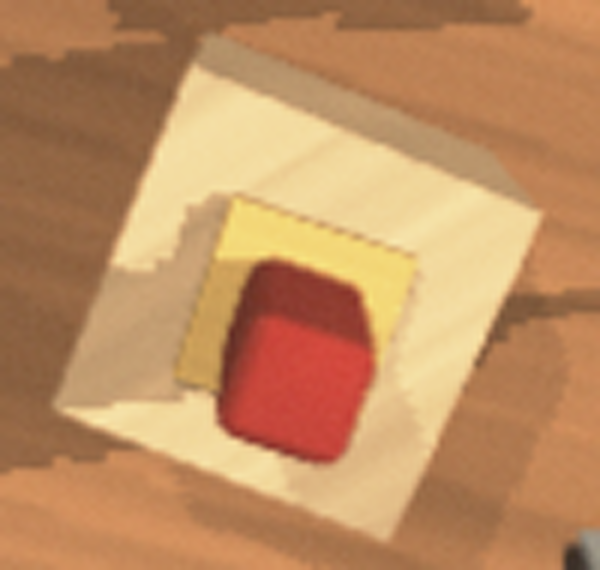

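```bash
python3 - <<'E'
from h import *
from cell import optics
np.set_printoptions(precision=4,suppress=True)
z=np.load('w1.npz');W=wristmodel(optics.camera_model('wrist'),z)
T=optics.camera_model('top');S=optics.camera_model('scene')
P=lambda l:[(210+(x+.5)/6-.5,130+(y+.5)/6-.5) for x,y in l]
def q(n,l,h):
    c=np.array([atz(W,*p,h) for p in P(l)]);print(n,c.mean(0));
    for i in range(len(c)-1):
        e=c[i+1]-c[i];print('  len %.4f ang %.1f'%(np.linalg.norm(e),np.degrees(np.arctan2(e[1],e[0]))))
q('block',[(192,65),(540,212),(390,540),(58,408),(192,65)],.08)
q('collar',[(178,383),(232,195),(417,258)],.086)
q('collar c',[(178,383),(417,258)],.086)
q('handle',[(255,318),(372,348),(335,462),(222,428),(255,318)],.134)
u=P([(297,390)])[0]
tt=ray(T,110+(549-380+.5)/4-.5,180+108.5/4-.5);ss=ray(S,330+(599-380+.5)/4-.5,160+(375-288+.5)/4-.5)
print('handle top tri',tri([ray(W,*u),tt,ss]),tri([ray(W,*u),ss]))
E
```

```text
block [0.4702 0.3442 0.08  ]
  len 0.0688 ang -96.8
  len 0.0695 ang 173.7
  len 0.0687 ang 83.1
  len 0.0694 ang -6.3
collar [0.4687 0.3437 0.086 ]
  len 0.0366 ang -0.3
  len 0.0353 ang -93.1
collar c [0.4623 0.3378 0.086 ]
  len 0.0496 ang -45.7
handle [0.4651 0.3405 0.134 ]
  len 0.0186 ang -88.9
  len 0.0193 ang 179.3
  len 0.0186 ang 88.4
  len 0.0184 ang -0.5
handle top tri [0.4624 0.3395 0.1319] [0.4634 0.3401 0.1332]
```

carry_out:
  deltas:
    - [[0,0,0],0.0465,0.35]
    - [[0,0,0],0.0465,0.35]
    - [[-0.003,0,0.009],0,0.35]
    - [[0,0.08,0],0,0.35]
    - [[0,0.08,0],0,0.35]
    - [[0,0.08,0],0,0.35]
    - [[0,0.07,0],0,0.35]
    - [[0,0.06,0],0,0.35]
    - [[0,0.04,0],0,0.35]
    - [[0,0,0],0,0.35]

```text
time: 3.9
tcp_pos: [0.463, 0.3369, 0.0951]
tcp_rot: [-0.005, -0.707, 0.707, 0.006]
ft_force: [-0.5, -0.6, -0.6]
gripper_width: 0.0604
```

```bash
python3 - <<'E'
from h import *
from cell import optics,r
s=r.sense();p,d=optics.capture('wrist');cv2.imwrite('pics/w2.png',p[:,:,::-1])
print(s['time'],s['tcp_pos'],s['joints'],s['ft_force'])
print(Ro.from_quat(s['tcp_rot']).as_matrix())
E
```

```text
3.9 [0.46296296 0.33687904 0.09508073] [5.47736499e-01 5.44262631e-01 1.69396650e+00 2.12450567e-05
 9.04493878e-01 2.13328306e+00] [-0.54620025 -0.6429087  -0.620415  ]
[[-9.99890553e-01 -9.73690696e-04 -1.47625572e-02]
 [ 1.47631209e-02 -5.74383672e-04 -9.99890854e-01]
 [ 9.65105050e-04 -9.99999361e-01  5.88695521e-04]]
```

View pics/w2.png

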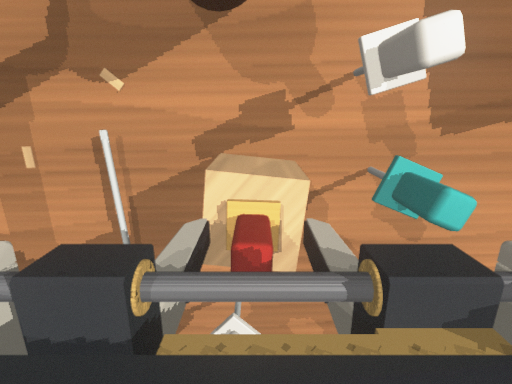

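The handle lies between the fingers at column 252, with the finger centre at 257, so it is about 3 mm off along the jaws. I'll centre the gripper and close.

carry_out:
  deltas:
    - [[0,0,-0.01],0,0.35]
    - [[0,0,0],0,0.5]
    - [[0,0,0],0,0.65]
    - [[0,0,0],0,0.75]
    - [[0,0,0],0,0.85]
    - [[0,0,0],0,0.95]
    - [[0,0,0],0,1]
    - [[0,0,0],0,1]
    - [[0,0,0],0,1]
    - [[0,0,0],0,1]
  newtons: 25

```text
time: 5.2
tcp_pos: [0.4632, 0.3402, 0.0957]
tcp_rot: [-0.005, -0.707, 0.707, 0.005]
ft_force: [-0.2, -0.2, 1.4]
gripper_width: 0.0222
```

carry_out:
  deltas:
    - [[0,-0.03,0],0,1]
    - [[0,-0.05,0],0,1]
    - [[0,-0.06,0],0,1]
    - [[0,-0.07,0],0,1]
    - [[0,-0.07,0],0,1]
    - [[0,-0.07,0],0,1]
    - [[0,-0.07,0],0,1]
    - [[0,-0.06,0],0,1]
    - [[0,-0.03,0],0,1]
    - [[0,0,0],0,1]

```text
time: 6.45
tcp_pos: [0.4634, 0.3403, 0.2494]
tcp_rot: [0.006, 0.707, -0.707, -0.005]
ft_force: [-0.2, -0.1, -1.1]
gripper_width: 0.0221
```

```bash
python3 - <<'E'
from h import *
from cell import optics,r
s=r.sense();np.savez('w3.npz',**{k:np.array(v) for k,v in s.items()})
for n in ['wrist','scene']:
    p,d=optics.capture(n);cv2.imwrite(f'pics/{n}3.png',p[:,:,::-1])
print(s['time'],s['tcp_pos'],s['joints'],s['ft_force'],s['gripper_width'])
print(Ro.from_quat(s['tcp_rot']).as_matrix())
crop('pics/scene3.png','pics/scene3c.png',330,110,110,110,5)
E
```

```text
6.45 [0.46335238 0.34025488 0.2494068 ] [5.52414574e-01 3.66350537e-01 1.55028795e+00 1.49137428e-05
 1.22371847e+00 2.13858731e+00] [-0.15232877 -0.07497218 -1.0533003 ] 0.022104965068285756
[[-9.99881167e-01  1.04453834e-03 -1.53805125e-02]
 [ 1.53812073e-02  6.60362152e-04 -9.99881484e-01]
 [-1.03425783e-03 -9.99999236e-01 -6.76349940e-04]]
```

View pics/wrist3.png

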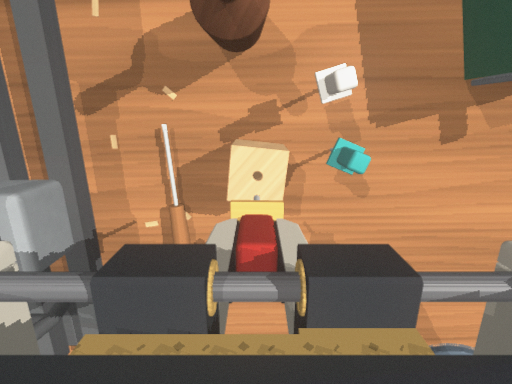

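View pics/scene3c.png

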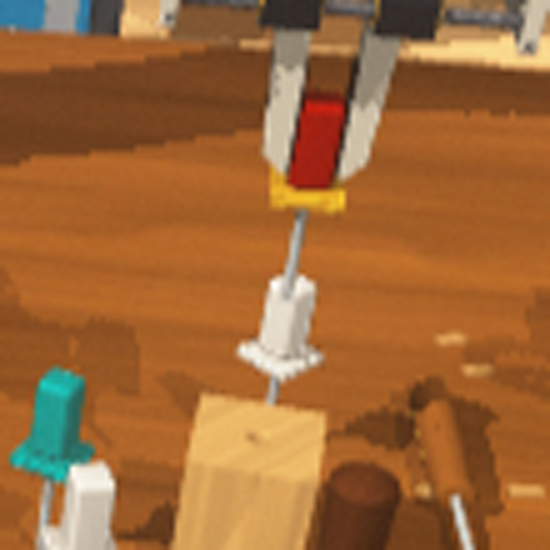

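The rod is out of the block. In the wrist view the block hole is at about (258,175) and the rod tip at (257,198). I'll crop it and measure.

```bash
python3 - <<'E'
from h import *
crop('pics/wrist3.png','pics/w3c.png',215,130,90,90,6)
E
```

```text
(no output)
```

View pics/w3c.png

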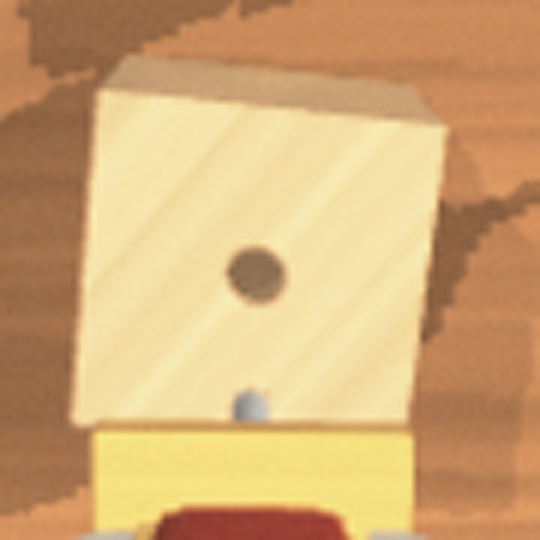

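```bash
python3 - <<'E'
from h import *
from cell import optics
np.set_printoptions(precision=4,suppress=True)
z=np.load('w3.npz');w=optics.camera_model('wrist');W=wristmodel(w,z)
f=lambda x,y:(215+(x+.5)/6-.5,130+(y+.5)/6-.5)
print('hole',atz(W,*f(257,274),.08))
S=optics.camera_model('scene')
sx=lambda x,y:ray(S,330+(x+.5)/5-.5,110+(y+.5)/5-.5)
print('hole tri',tri([ray(W,*f(257,274)),sx(257,436)]))
c=[atz(W,*f(*p),.08) for p in [(97,90),(446,128),(407,422),(73,424)]];print('blockc',np.mean(c,0))
# sphere centre in tool
M=w['tool_from_camera'];d=M[:3,:3]@np.linalg.inv(w['mtx'])@[*f(251,409),1];o=M[:3,3]
for y in(.0757,.0777,.0797):print('tip tool',y,o+d*(y-o[1])/d[1])
# collar front edge upper: corners (93,430),(412,430) at collar top y=.0097
for p in[(93,430),(412,430)]:
    d=M[:3,:3]@np.linalg.inv(w['mtx'])@[*f(*p),1];print('collar top corner',o+d*(.0097-o[1])/d[1])
print('tip hit in scene (270,402)?')
E
```

```text
hole [0.4631 0.3377 0.08  ]
hole tri [0.4638 0.3392 0.0821]
blockc [0.4639 0.338  0.08  ]
tip tool 0.0757 [0.0004 0.0757 0.0013]
tip tool 0.0777 [0.001  0.0777 0.0013]
tip tool 0.0797 [0.0017 0.0797 0.0013]
collar top corner [-0.0175  0.0097 -0.0162]
collar top corner [-0.0174  0.0097  0.0189]
tip hit in scene (270,402)?
```

carry_out:
  deltas:
    - [[-0.04,0,0.06],0,1]
    - [[-0.08,0,0.12],0,1]
    - [[-0.1,0,0.145],0,1]
    - [[-0.1,0,0.145],0,1]
    - [[-0.1,0,0.145],0,1]
    - [[-0.1,0,0.145],0,1]
    - [[-0.1,0,0.145],0,1]
    - [[-0.1,0,0.145],0,1]
    - [[-0.062,0,0.101],0,1]
    - [[-0.02,0,0.03],0,1]

```text
time: 7.8
tcp_pos: [0.6986, -0.0196, 0.2472]
tcp_rot: [0.005, 0.707, -0.707, -0.007]
ft_force: [-0.4, 1.0, -0.5]
gripper_width: 0.0222
```

carry_out:
  deltas:
    - [[0,0,0],0,1]
    - [[0,0.03,0],0,1]
    - [[0,0.03,0],0,1]
    - [[0,0,0],0,1]
    - [[0,0,0],0,1]
    - [[0,0,0],0,1]
    - [[0,0,0],0,1]
    - [[0,0,0],0,1]
    - [[0,0,0],0,1]
    - [[0,0,0],0,1]

```text
time: 9.05
tcp_pos: [0.6984, -0.0178, 0.2306]
tcp_rot: [0.005, 0.707, -0.707, -0.005]
ft_force: [-0.1, -0.1, -0.4]
gripper_width: 0.0217
```

```bash
python3 - <<'E'
from h import *
from cell import optics,r
s=r.sense();np.savez('w4.npz',**{k:np.array(v) for k,v in s.items()})
for n in ['wrist','scene']:
    p,d=optics.capture(n);cv2.imwrite(f'pics/{n}4.png',p[:,:,::-1])
print(s['time'],s['tcp_pos'],s['joints'],s['ft_force'],s['gripper_width'])
print(Ro.from_quat(s['tcp_rot']).as_matrix())
crop('pics/scene4.png','pics/scene4c.png',190,150,90,110,5)
crop('pics/wrist4.png','pics/w4c.png',200,120,110,90,6)
E
```

```text
9.05 [ 0.69835815 -0.01780687  0.23060699] [-9.21107800e-02  6.19157525e-01  1.20074352e+00  1.49004646e-05
  1.32176826e+00  1.49409594e+00] [-0.05370669 -0.14372259 -0.43389596] 0.0217342384136997
[[-9.99881203e-01 -7.49990300e-05 -1.54134557e-02]
 [ 1.54134541e-02  2.14301226e-05 -9.99881205e-01]
 [ 7.53204328e-05 -9.99999997e-01 -2.02715827e-05]]
```

View pics/w4c.png

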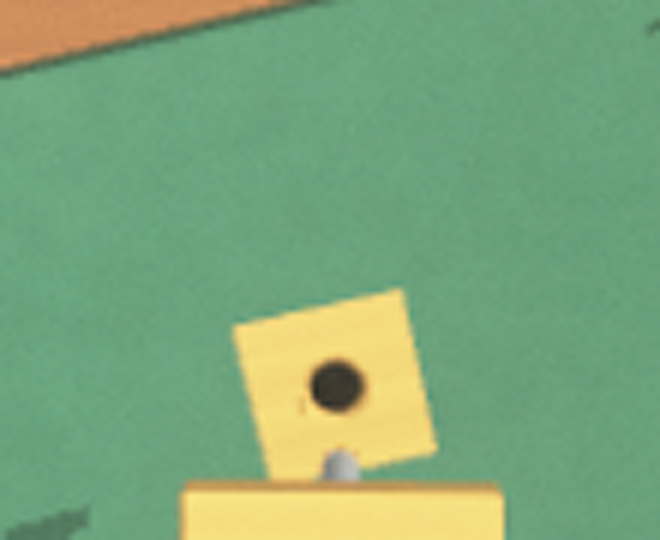

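View pics/scene4c.png

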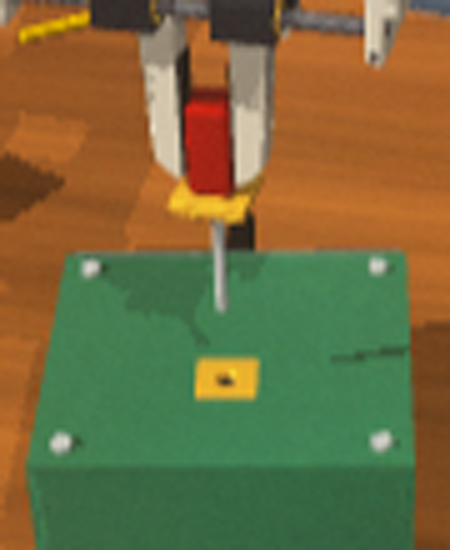

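```bash
python3 - <<'E'
from h import *
from cell import optics
np.set_printoptions(precision=4,suppress=True)
z=np.load('w4.npz');w=optics.camera_model('wrist');W=wristmodel(w,z)
f=lambda x,y:(200+(x+.5)/6-.5,120+(y+.5)/6-.5)
M=w['tool_from_camera'];o=M[:3,3]
def tool(p,y):
    d=M[:3,:3]@np.linalg.inv(w['mtx'])@[*f(*p),1];return o+d*(y-o[1])/d[1]
h=tool((336,386),z['tcp_pos'][2]-.11);t=tool((341,469),.0777)
print('hole',h,'tip',t,'diff',h-t)
c=[tool(p,z['tcp_pos'][2]-.11) for p in[(235,325),(404,290),(437,450),(270,487)]];print('inset',np.mean(c,0))
for p in [(182,487),(503,487)]:print(tool(p,.0097))
print('hole world',atz(W,*f(336,386),.11))
S=optics.camera_model('scene')
g=lambda x,y:ray(S,190+(x+.5)/5-.5,150+(y+.5)/5-.5)
print('hole tri',tri([ray(W,*f(336,386)),g(226,379)]),'tip tri',tri([ray(W,*f(341,469)),g(221,304)]))
print('scene-only tip at tcp plane; hole:',atz(S,190+(226.5)/5-.5,150+(379.5)/5-.5,.11),'tip:',atz(S,190+(221.5)/5-.5,150+(305.)/5-.5,z['tcp_pos'][2]-.0777))
E
```

```text
hole [-0.0011  0.1206  0.0005] tip [0.001  0.0777 0.0013] diff [-0.0021  0.0429 -0.0008]
inset [-0.0005  0.1206  0.0005]
[-0.0178  0.0097 -0.0163]
[-0.0178  0.0097  0.019 ]
hole world [ 0.6994 -0.0183  0.11  ]
hole tri [ 0.6987 -0.0171  0.1093] tip tri [ 0.697  -0.0179  0.1536]
scene-only tip at tcp plane; hole: [ 0.6989 -0.0156  0.11  ] tip: [ 0.6959 -0.017   0.1529]
```

carry_out:
  deltas:
    - [[-0.008,0,-0.003],0,1]
    - [[0,0.02,0],0,1]
    - [[0,0.03,0],0,1]
    - [[0,0.03,0],0,1]
    - [[0,0.02,0],0,1]
    - [[0,0.012,0],0,1]
    - [[0,0,0],0,1]
    - [[0,0,0],0,1]
    - [[0,0,0],0,1]
    - [[0,0,0],0,1]

```text
time: 10.4
tcp_pos: [0.7008, -0.0169, 0.1972]
tcp_rot: [-0.006, -0.707, 0.707, 0.005]
ft_force: [-0.3, 0.9, -0.5]
gripper_width: 0.022
```

```bash
python3 - <<'E'
from h import *
from cell import optics,r
s=r.sense();np.savez('w5.npz',**{k:np.array(v) for k,v in s.items()})
for n in ['wrist','scene']:
    p,d=optics.capture(n);cv2.imwrite(f'pics/{n}5.png',p[:,:,::-1])
print(s['time'],s['tcp_pos'],s['ft_force'],s['gripper_width'])
crop('pics/scene5.png','pics/scene5c.png',210,180,50,60,8)
crop('pics/wrist5.png','pics/w5c.png',200,120,110,90,6)
E
```

```text
10.4 [ 0.70083291 -0.01694055  0.19720236] [-0.31017105  0.87465386 -0.52611084] 0.02203488138012051
```

View pics/w5c.png

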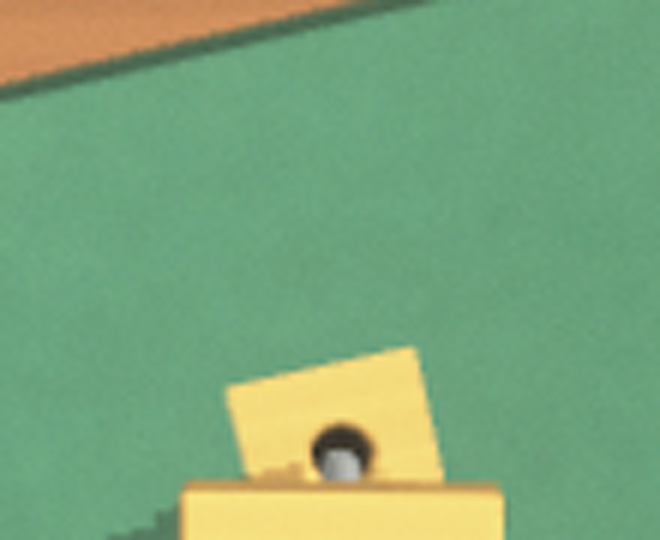

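View pics/scene5c.png

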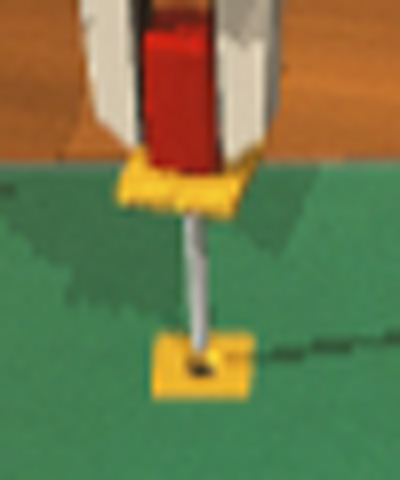

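```bash
python3 - <<'E'
from h import *
from cell import optics
np.set_printoptions(precision=4,suppress=True)
z=np.load('w5.npz');w=optics.camera_model('wrist')
f=lambda x,y:(200+(x+.5)/6-.5,120+(y+.5)/6-.5)
M=w['tool_from_camera'];o=M[:3,3]
def tool(p,y):
    d=M[:3,:3]@np.linalg.inv(w['mtx'])@[*f(*p),1];return o+d*(y-o[1])/d[1]
H=z['tcp_pos'][2]-.11
h=tool((342,451),H);t=tool((341,467),.0777);print(h,t,h-t)
print('hole w',np.linalg.norm(tool((311,451),H)-tool((374,451),H)), 'top edge',tool((342,420),H))
a=tool((227,387),H);b=tool((415,347),H);print(a,b,'inset centre',(a+b)/2+np.array([-(b-a)[2],0,(b-a)[0]])/2*-1,(a+b)/2+np.array([-(b-a)[2],0,(b-a)[0]])/2)
S=optics.camera_model('scene')
print('scene hole/tip',atz(S,210+(199.5)/8-.5,180+368.5/8-.5,.11),atz(S,210+(199.5)/8-.5,180+346/8-.5,z['tcp_pos'][2]-.0777))
E
```

```text
[0.001  0.0872 0.0014] [0.0007 0.0777 0.0013] [0.0003 0.0095 0.0002]
hole w 0.00991108526186133 top edge [-0.0041  0.0872  0.0014]
[-0.0094  0.0872 -0.0165] [-0.0158  0.0872  0.0127] inset centre [0.002  0.0872 0.0013] [-0.0272  0.0872 -0.005 ]
scene hole/tip [ 0.6997 -0.0163  0.11  ] [ 0.7006 -0.0157  0.1195]
```

carry_out:
  deltas:
    - [[0.002,0,0],0,1]
    - [[0,0.005,0],0,1]
    - [[0,0.005,0],0,1]
    - [[0,0.005,0],0,1]
    - [[0,0.005,0],0,1]
    - [[0,0.005,0],0,1]
    - [[0,0.005,0],0,1]
    - [[0,0.003,0],0,1]
    - [[0,0,0],0,1]
    - [[0,0,0],0,1]

```text
time: 11.75
tcp_pos: [0.7002, -0.0169, 0.1872]
tcp_rot: [0.005, 0.707, -0.707, -0.005]
ft_force: [-0.2, 0.6, -1.2]
gripper_width: 0.0217
```

carry_out:
  deltas:
    - [[0,0.005,0],0,1]
    - [[0,0.005,0],0,1]
    - [[0,0.005,0],0,1]
    - [[0,0.005,0],0,1]
    - [[0,0.005,0],0,1]
    - [[0,0.003,0],0,1]
    - [[0,0,0],0,1]
    - [[0,0,0],0,1]
    - [[0,0,0],0,1]
    - [[0,0,0],0,1]

```text
time: 13.0
tcp_pos: [0.7002, -0.0169, 0.1788]
tcp_rot: [-0.005, -0.707, 0.707, 0.005]
ft_force: [-0.2, -0.4, 0.2]
gripper_width: 0.0218
```

carry_out:
  deltas:
    - [[0,0.004,0],0,1]
    - [[0,0.004,0],0,1]
    - [[0,0.004,0],0,1]
    - [[0,0.002,0],0,1]
    - [[0,0,0],0,1]
    - [[0,0,0],0,1]
    - [[0,0,0],0,1]
    - [[0,0,0],0,1]
    - [[0,0,0],0,1]
    - [[0,0,0],0,1]

```text
time: 14.25
tcp_pos: [0.7002, -0.0169, 0.1746]
tcp_rot: [0.005, 0.707, -0.707, -0.005]
ft_force: [-0.2, -0.1, 0.9]
gripper_width: 0.022
```

carry_out:
  deltas:
    - [[0,0.004,0],0,1]
    - [[0,0.004,0],0,1]
    - [[0,0.004,0],0,1]
    - [[0,0.001,0],0,1]
    - [[0,0,0],0,1]
    - [[0,0,0],0,1]
    - [[0,0,0],0,1]
    - [[0,0,0],0,1]
    - [[0,0,0],0,1]
    - [[0,0,0],0,1]

```text
time: 15.5
tcp_pos: [0.7006, -0.0169, 0.1719]
tcp_rot: [-0.006, -0.707, 0.707, 0.005]
ft_force: [-1.2, 0.8, 7.8]
gripper_width: 0.0216
```

carry_out:
  deltas:
    - [[0,0.002,0],0,1]
    - [[0,0.002,0],0,1]
    - [[0,0.002,0],0,1]
    - [[0,0.001,0],0,1]
    - [[0,0,0],0,1]
    - [[0,0,0],0,1]
    - [[0,0,0],0,1]
    - [[0,0,0],0,1]
    - [[0,0,0],0,1]
    - [[0,0,0],0,1]

```text
time: 16.75
tcp_pos: [0.7006, -0.0169, 0.1698]
tcp_rot: [-0.006, -0.707, 0.707, 0.005]
ft_force: [-1.6, 0.1, 8.7]
gripper_width: 0.0218
```

```bash
python3 - <<'E'
from h import *
from cell import optics,r
s=r.sense()
for n in ['scene','top']:
    p,d=optics.capture(n);cv2.imwrite(f'pics/{n}6.png',p[:,:,::-1])
    print(r.sense()['ft_force'],r.sense()['tcp_pos'])
a=cv2.imread('pics/scene6.png')[140:260,180:290];b=cv2.imread('pics/top6.png')[110:230,210:310]
cv2.imwrite('pics/c6.png',cv2.resize(np.hstack([a,b]),None,fx=3.5,fy=3.5,interpolation=cv2.INTER_CUBIC))
E
```

```text
[-1.80952109 -0.30172285  8.35167221] [ 0.70065555 -0.01688143  0.16987855]
[-2.24194652  0.57257119  8.49524915] [ 0.70063948 -0.01690071  0.16983786]
```

View pics/c6.png

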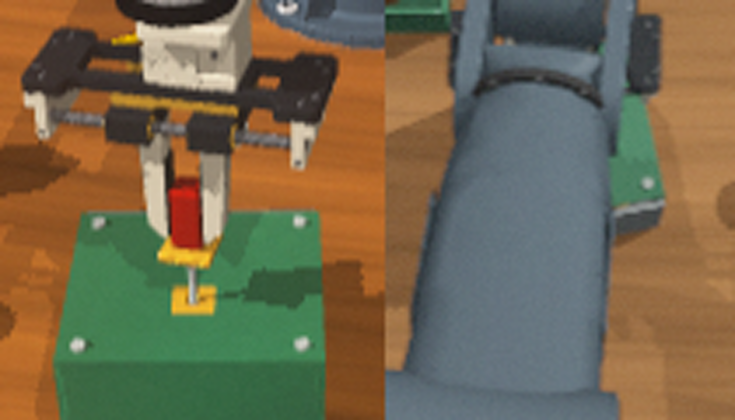

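carry_out:
  deltas:
    - [[0.002,0,0],0,1]
    - [[0,0.002,0],0,1]
    - [[0,0.002,0],0,1]
    - [[0,0.002,0],0,1]
    - [[0,0,0],0,1]
    - [[0,0,0],0,1]
    - [[0,0,0],0,1]
    - [[0,0,0],0,1]
    - [[0,0,0],0,1]
    - [[0,0,0],0,1]

```text
time: 18.1
tcp_pos: [0.6998, -0.0169, 0.1668]
tcp_rot: [-0.006, -0.707, 0.707, 0.005]
ft_force: [2.8, 0.0, 4.7]
gripper_width: 0.022
```

```bash
python3 - <<'E'
from h import *
from cell import optics,r
for n in ['scene','top']:
    p,d=optics.capture(n);cv2.imwrite(f'pics/{n}7.png',p[:,:,::-1])
    print(r.sense()['ft_force'],r.sense()['tcp_pos'])
a=cv2.imread('pics/scene7.png')[140:260,180:290];b=cv2.imread('pics/top7.png')[110:230,210:310]
cv2.imwrite('pics/c7.png',cv2.resize(np.hstack([a,b]),None,fx=3.5,fy=3.5,interpolation=cv2.INTER_CUBIC))
E
```

```text
[ 2.890645   -0.28730083  4.6856792 ] [ 0.69973313 -0.01689959  0.16680841]
[ 3.57625373 -0.02486341  5.02611012] [ 0.69972967 -0.01691075  0.16681851]
```

View pics/c7.png

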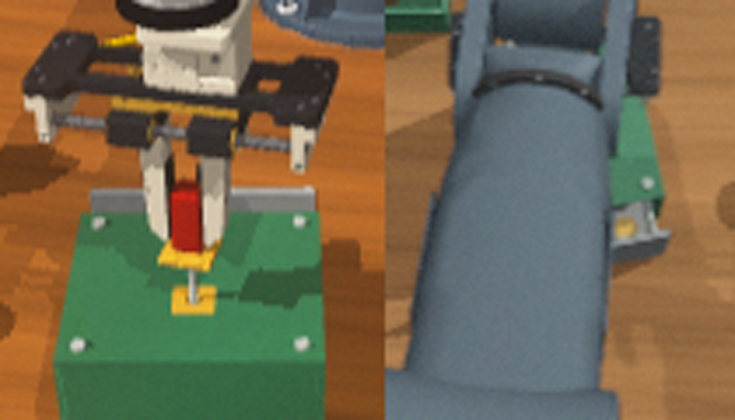

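The tray has sprung out: its grey front now shows beyond the box's front edge in both views. The force fell from 8.5 to 4.7 N. I'll withdraw the rod.

carry_out:
  deltas:
    - [[-0.001,-0.01,0],0,1]
    - [[0,-0.02,0],0,1]
    - [[0,-0.025,0],0,1]
    - [[0,-0.03,0],0,1]
    - [[0,-0.04,0],0,1]
    - [[0,-0.05,0],0,1]
    - [[0,-0.05,0],0,1]
    - [[0,-0.04,0],0,1]
    - [[0,-0.015,0],0,1]
    - [[0,0,0],0,1]

```text
time: 19.45
tcp_pos: [0.6999, -0.0169, 0.2508]
tcp_rot: [-0.005, -0.707, 0.707, 0.005]
ft_force: [0.3, 0.5, -1.2]
gripper_width: 0.0216
```

carry_out:
  deltas:
    - [[0.04,0,-0.06],0,1]
    - [[0.08,0,-0.12],0,1]
    - [[0.1,0,-0.145],0,1]
    - [[0.1,0,-0.145],0,1]
    - [[0.1,0,-0.145],0,1]
    - [[0.1,0,-0.145],0,1]
    - [[0.1,0,-0.145],0,1]
    - [[0.1,0,-0.145],0,1]
    - [[0.062,0,-0.101],0,1]
    - [[0.02,0,-0.03],0,1]

```text
time: 20.7
tcp_pos: [0.4636, 0.3423, 0.2503]
tcp_rot: [-0.004, -0.707, 0.707, 0.005]
ft_force: [0.4, -0.5, -0.8]
gripper_width: 0.0217
```

carry_out:
  deltas:
    - [[0,0.03,0],0,1]
    - [[0,0.03,0],0,1]
    - [[0,0.03,0],0,1]
    - [[0,0.03,0],0,1]
    - [[0,0.02,0],0,1]
    - [[0,0,0],0,1]
    - [[0,0,0],0,1]
    - [[0,0,0],0,1]
    - [[0,0,0],0,1]
    - [[0,0,0],0,1]

```text
time: 21.95
tcp_pos: [0.4648, 0.3411, 0.2088]
tcp_rot: [0.005, 0.707, -0.707, -0.005]
ft_force: [-0.2, 0.5, -0.8]
gripper_width: 0.0218
```

```bash
python3 - <<'E'
from h import *
from cell import optics,r
s=r.sense();np.savez('w8.npz',**{k:np.array(v) for k,v in s.items()})
for n in ['wrist','scene']:
    p,d=optics.capture(n);cv2.imwrite(f'pics/{n}8.png',p[:,:,::-1])
print(s['time'],s['tcp_pos'],s['ft_force'],s['gripper_width'])
crop('pics/scene8.png','pics/scene8c.png',350,130,60,90,6)
crop('pics/wrist8.png','pics/w8c.png',200,120,110,90,6)
E
```

```text
21.95 [0.46476989 0.3410831  0.20883956] [-0.19714934  0.52748954 -0.84654981] 0.021815234811802545
```

View pics/w8c.png

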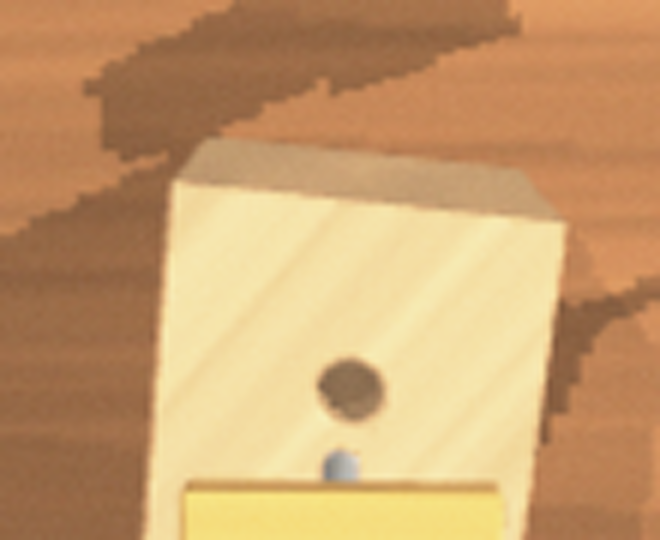

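View pics/scene8c.png

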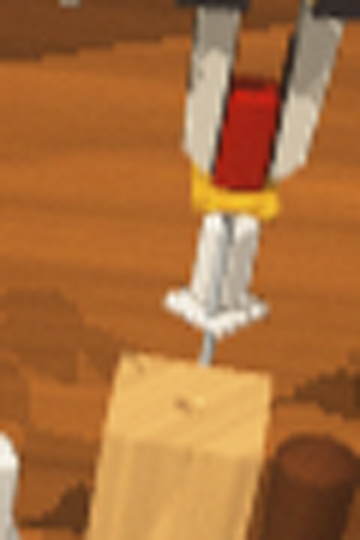

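```bash
python3 - <<'E'
from h import *
from cell import optics
np.set_printoptions(precision=4,suppress=True)
z=np.load('w8.npz');w=optics.camera_model('wrist')
f=lambda x,y:(200+(x+.5)/6-.5,120+(y+.5)/6-.5)
M=w['tool_from_camera'];o=M[:3,3]
def tool(p,y):
    d=M[:3,:3]@np.linalg.inv(w['mtx'])@[*f(*p),1];return o+d*(y-o[1])/d[1]
H=z['tcp_pos'][2]-.08
h=tool((351,389),H);t=tool((341,468),.0777);print(h,t,h-t)
E
```

```text
[0.0016 0.1288 0.0032] [0.0009 0.0777 0.0013] [0.0007 0.0511 0.0019]
```

carry_out:
  deltas:
    - [[0.004,0,0.006],0,1]
    - [[0,0.02,0],0,1]
    - [[0,0.035,0],0,1]
    - [[0,0.04,0],0,1]
    - [[0,0.035,0],0,1]
    - [[0,0.025,0],0,1]
    - [[0,0.02,0],0,1]
    - [[0,0.015,0],0,1]
    - [[0,0,0],0,1]
    - [[0,0,0],0,1]

```text
time: 23.3
tcp_pos: [0.4637, 0.3394, 0.152]
tcp_rot: [0.006, 0.707, -0.707, -0.005]
ft_force: [0.4, -0.9, -0.6]
gripper_width: 0.0217
```

carry_out:
  deltas:
    - [[0,0.02,0],0,1]
    - [[0,0.03,0],0,1]
    - [[0,0.03,0],0,1]
    - [[0,0.03,0],0,1]
    - [[0,0.03,0],0,1]
    - [[0,0.02,0],0,1]
    - [[0,0.013,0],0,1]
    - [[0,0.007,0],0,1]
    - [[0,0.004,0],0,1]
    - [[0,0,0],0,1]

```text
time: 24.55
tcp_pos: [0.4636, 0.3393, 0.0966]
tcp_rot: [0.005, 0.707, -0.707, -0.005]
ft_force: [-0.3, 0.5, -0.9]
gripper_width: 0.0217
```

carry_out:
  deltas:
    - [[0,0.003,0],0,1]
    - [[0,0,0],0,1]
    - [[0,0,0],0,0.9]
    - [[0,0,0],0,0.7]
    - [[0,0,0],0,0.5]
    - [[0,0,0],0,0.35]
    - [[0,0,0],0,0.35]
    - [[0,0,0],0,0.35]
    - [[0,0,0],0,0.35]
    - [[0,0,0],0,0.35]

```text
time: 25.8
tcp_pos: [0.4635, 0.3393, 0.0956]
tcp_rot: [0.005, 0.707, -0.707, -0.005]
ft_force: [0.1, 0.0, 0.6]
gripper_width: 0.0605
```

carry_out:
  deltas:
    - [[0,-0.02,0],0,0.35]
    - [[0,-0.05,0],0,0.35]
    - [[0,-0.07,0],0,0.35]
    - [[0,-0.08,0],0,0.35]
    - [[0,-0.08,0],0,0.35]
    - [[0,-0.08,0],0,0.35]
    - [[0,-0.05,0],0,0.35]
    - [[0,-0.02,0],0,0.35]
    - [[0,0,0],0,0.35]
    - [[0,0,0],0,0.35]

```text
time: 27.05
tcp_pos: [0.4632, 0.3391, 0.2298]
tcp_rot: [-0.005, -0.707, 0.707, 0.006]
ft_force: [-0.5, 0.4, 0.6]
gripper_width: 0.0605
```

```bash
python3 - <<'E'
from h import *
from cell import optics,r
s=r.sense();np.savez('w9.npz',**{k:np.array(v) for k,v in s.items()})
for n in ['wrist','scene','top']:
    p,d=optics.capture(n);cv2.imwrite(f'pics/{n}9.png',p[:,:,::-1])
print(s['time'],s['tcp_pos'],s['ft_force'],s['gripper_width'])
g=lambda n,x,y:cv2.resize(cv2.imread(f'pics/{n}9.png')[y:y+95,x:x+125],None,fx=3,fy=3,interpolation=cv2.INTER_CUBIC)
cv2.imwrite('pics/c9.png',np.vstack([np.hstack([g('wrist',190,130),g('scene',315,155)]),np.hstack([g('top',200,110),g('scene',180,160)])]))
E
```

```text
27.05 [0.46323581 0.33907408 0.22982127] [-0.54962685  0.40324196  0.59656234] 0.06054269893780144
```

View pics/c9.png

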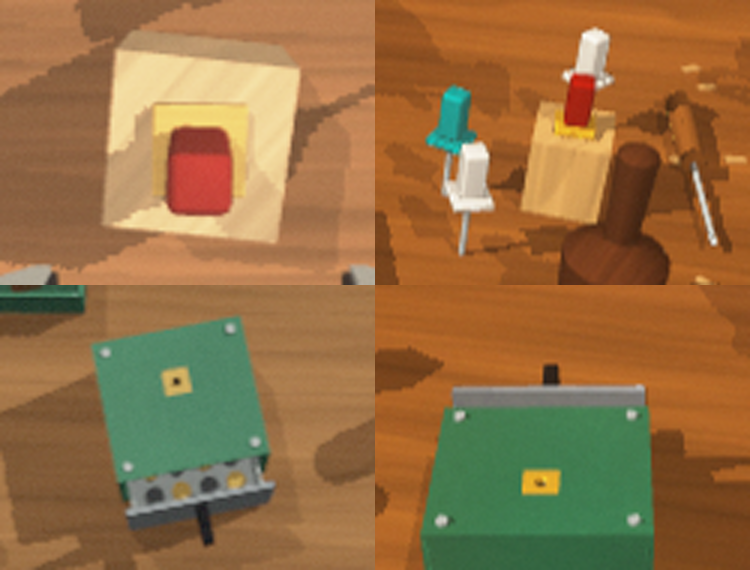

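The rod stands upright with its collar flush on the block. The tray is out about 30 mm, with the tab top in the top crop running from (203,503) to (208,541). Next I'll measure the tab.

```bash
python3 - <<'E'
from h import *
from cell import optics
np.set_printoptions(precision=4,suppress=True)
T=optics.camera_model('top')
f=lambda x,y:(200+(x+.5)/3-.5,110+(y-285+.5)/3-.5)
a=atz(T,*f(203,505),.099);b=atz(T,*f(208,538),.099);print(a,b,np.linalg.norm(a-b),(a+b)/2)
fl=atz(T,*f(128,515),.099);fr=atz(T,*f(273,487),.099);e=fl-fr;print('front',fl,fr,np.degrees(np.arctan2(-e[0],e[1])))
ex=np.array([np.cos(np.radians(11.3)),np.sin(np.radians(11.3))]);h=np.array([.699,-.0172])
print('box frame of tab ends (rel centre):',[( (p[:2]-h)@ex+.02,(p[:2]-h)@[-ex[1],ex[0]]) for p in(a,b,(fl+fr)/2)])
E
```

```text
[ 0.5533 -0.0506  0.099 ] [ 0.5146 -0.0566  0.099 ] 0.03918236095364924 [ 0.534  -0.0536  0.099 ]
front [0.5408 0.0361 0.099 ] [ 0.5754 -0.1317  0.099 ] 11.666036408929578
box frame of tab ends (rel centre): [(np.float64(-0.12937689625570892), np.float64(-0.004182443361927624)), (np.float64(-0.16852206247737395), np.float64(-0.0024755832679912923)), (np.float64(-0.12419671645557027), np.float64(-0.0023854140456120443))]
```

carry_out:
  deltas:
    - [[-0.01,0,0.06],0,0.35]
    - [[-0.03,0,0.14],0,0.35]
    - [[-0.032,0,0.16],0,0.35]
    - [[-0.032,0,0.17],0,0.35]
    - [[-0.032,0,0.17],0,0.35]
    - [[-0.032,0,0.17],0,0.35]
    - [[-0.032,0,0.17],0,0.35]
    - [[-0.032,0,0.15],0,0.35]
    - [[-0.024,0,0.11],-0.035,0.35]
    - [[0,0,0],-0.034,0.35]

```text
time: 28.45
tcp_pos: [0.534, -0.0548, 0.2304]
tcp_rot: [0.071, -0.703, 0.704, -0.071]
ft_force: [-0.2, 1.1, -0.7]
gripper_width: 0.0603
```

carry_out:
  deltas:
    - [[0,0.05,0],0,0.35]
    - [[0,0.07,0],0,0.35]
    - [[0,0.07,0],0,0.35]
    - [[0,0.06,0],0,0.35]
    - [[0,0.02,0],0,0.35]
    - [[0,0,0],0,0.35]
    - [[0,0,0],0,0.35]
    - [[0,0,0],0,0.35]
    - [[0,0,0],0,0.35]
    - [[0,0,0],0,0.35]

```text
time: 29.7
tcp_pos: [0.5344, -0.0519, 0.1497]
tcp_rot: [0.071, -0.704, 0.704, -0.071]
ft_force: [-0.5, 0.2, -0.8]
gripper_width: 0.0607
```

```bash
python3 - <<'E'
from h import *
from cell import optics,r
np.set_printoptions(precision=4,suppress=True)
s=r.sense();np.savez('w10.npz',**{k:np.array(v) for k,v in s.items()})
p,d=optics.capture('wrist');cv2.imwrite('pics/w10.png',p[:,:,::-1])
print(s['time'],s['tcp_pos'],s['ft_force'],s['gripper_width']);print(Ro.from_quat(s['tcp_rot']).as_matrix())
E
```

```text
29.7 [ 0.5344 -0.0519  0.1497] [-0.4957  0.1898 -0.8111] 0.06065931513764142
[[-0.9798  0.0002  0.2   ]
 [-0.2    -0.     -0.9798]
 [-0.0002 -1.      0.0001]]
```

View pics/w10.png

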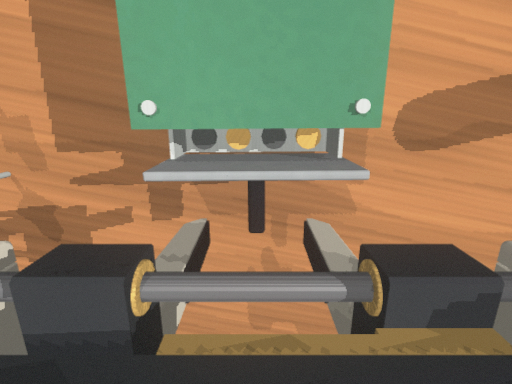

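```bash
python3 - <<'E'
from h import *
from cell import optics
np.set_printoptions(precision=4,suppress=True)
z=np.load('w10.npz');w=optics.camera_model('wrist');M=w['tool_from_camera'];o=M[:3,3]
for p in[(257,180),(257,228),(257,232),(248,205),(265,205)]:
    d=M[:3,:3]@np.linalg.inv(w['mtx'])@[*p,1];print(p,o+d*(z['tcp_pos'][2]-.099-o[1])/d[1])
E
```

```text
(257, 180) [-0.0218  0.0507  0.0017]
(257, 228) [0.0194 0.0507 0.0017]
(257, 232) [0.023  0.0507 0.0017]
(248, 205) [-0.0008  0.0507 -0.0057]
(265, 205) [-0.0008  0.0507  0.0082]
```

The tab is centred at column 257, runs from row 180 to 232 and measures about 14 mm thick by 45 mm long, so it sits midway between the fingers. I'll descend and grip.

carry_out:
  deltas:
    - [[0,0.05,0],0,0.35]
    - [[0,0.07,0],0,0.35]
    - [[0,0.06,0],0,0.35]
    - [[0,0.04,0],0,0.35]
    - [[0,0.015,0],0,0.45]
    - [[0,0,0],0,0.6]
    - [[0,0,0],0,0.75]
    - [[0,0,0],0,0.9]
    - [[0,0,0],0,1]
    - [[0,0,0],0,1]
  newtons: 25

```text
time: 31.0
tcp_pos: [0.5344, -0.0517, 0.0794]
tcp_rot: [-0.071, 0.704, -0.703, 0.071]
ft_force: [-0.3, 1.7, 2.2]
gripper_width: 0.0133
```

carry_out:
  deltas:
    - [[0,0,0],0,1]
    - [[0.005,0,0],0,1]
    - [[0.015,0,0],0,1]
    - [[0.025,0,0],0,1]
    - [[0.025,0,0],0,1]
    - [[0.025,0,0],0,1]
    - [[0.025,0,0],0,1]
    - [[0.02,0,0],0,1]
    - [[0.01,0,0],0,1]
    - [[0,0,0],0,1]

```text
time: 32.25
tcp_pos: [0.4896, -0.0612, 0.0793]
tcp_rot: [0.071, -0.703, 0.704, -0.071]
ft_force: [-1.0, 1.6, 7.6]
gripper_width: 0.0138
```

carry_out:
  deltas:
    - [[0.004,0,0],0,1]
    - [[0.004,0,0],0,1]
    - [[0.004,0,0],0,1]
    - [[0.002,0,0],0,1]
    - [[0,0,0],0,1]
    - [[0,0,0],0,1]
    - [[0,0,0],0,1]
    - [[0,0,0],0,1]
    - [[0,0,0],0,1]
    - [[0,0,0],0,1]

```text
time: 33.5
tcp_pos: [0.4864, -0.0618, 0.0793]
tcp_rot: [0.071, -0.703, 0.704, -0.071]
ft_force: [5.0, 0.7, 5.6]
gripper_width: 0.0141
```

carry_out:
  deltas:
    - [[0.003,0,0],0,1]
    - [[0.003,0,0],0,1]
    - [[0,0,0],0,1]
    - [[0,0,0],0,1]
    - [[0,0,0],0,1]
    - [[0,0,0],0,1]
    - [[0,0,0],0,1]
    - [[0,0,0],0,1]
    - [[0,0,0],0,1]
    - [[0,0,0],0,1]

```text
time: 34.75
tcp_pos: [0.4864, -0.0619, 0.0794]
tcp_rot: [0.069, -0.703, 0.704, -0.073]
ft_force: [14.4, 5.6, -2.4]
gripper_width: 0.0142
```

carry_out:
  deltas:
    - [[-0.004,0,0],0,1]
    - [[0,0,0],0,0.9]
    - [[0,0,0],0,0.7]
    - [[0,0,0],0,0.5]
    - [[0,0,0],0,0.35]
    - [[0,0,0],0,0.35]
    - [[0,-0.03,0],0,0.35]
    - [[0,-0.06,0],0,0.35]
    - [[0,-0.1,0],0,0.35]
    - [[0,-0.1,0],0,0.35]

```text
time: 36.0
tcp_pos: [0.4854, -0.0618, 0.1676]
tcp_rot: [0.071, -0.704, 0.704, -0.071]
ft_force: [0.2, 0.1, -1.2]
gripper_width: 0.0601
```

carry_out:
  deltas:
    - [[0,-0.1,0],0,0.35]
    - [[0,-0.1,0],0,0.35]
    - [[0.1,0,0.1],0,0.35]
    - [[0.1,0,0.15],0,0.35]
    - [[0.1,0,0.15],0,0.35]
    - [[0,0,0.15],0,0.35]
    - [[0,0,0.15],0,0.35]
    - [[0,0,0.1],0,0.35]
    - [[0,0,0],0,0.35]
    - [[0,0,0],0,0.35]

```text
time: 37.25
tcp_pos: [0.4451, -0.3143, 0.2263]
tcp_rot: [-0.071, 0.704, -0.703, 0.071]
ft_force: [-0.0, -0.0, 0.1]
gripper_width: 0.0601
```

```bash
python3 - <<'E'
from h import *
from cell import optics,r
s=r.sense()
for n in ['scene','top']:
    p,d=optics.capture(n);cv2.imwrite(f'pics/{n}11.png',p[:,:,::-1])
print(s['time'],s['tcp_pos'],s['ft_force'],s['gripper_width'])
a=cv2.imread('pics/scene11.png')[130:280,90:450];b=cv2.imread('pics/top11.png')[90:270,90:410]
cv2.imwrite('pics/c11.png',np.vstack([cv2.resize(a,(700,292)),cv2.resize(b[:140],(700,306))]))
E
```

```text
37.25 [ 0.44511562 -0.31430106  0.22630822] [-0.04560284 -0.02090001  0.13155077] 0.06008472536153439
```

View pics/c11.png

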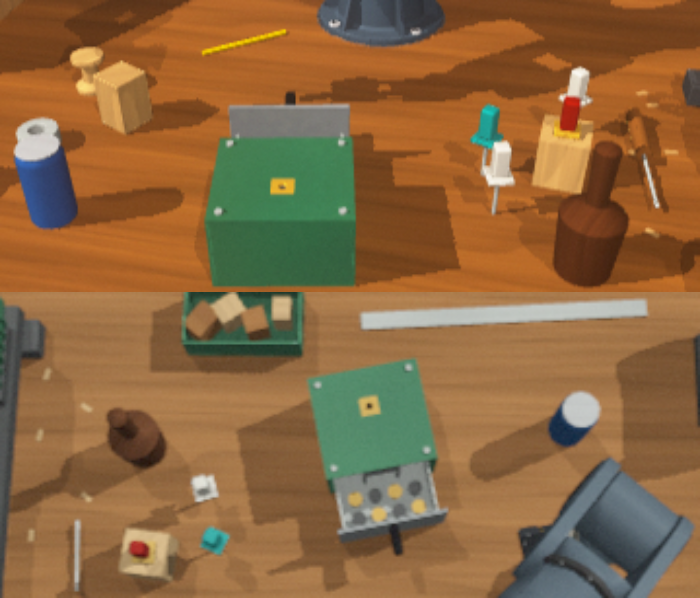

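The tray is fully out, the rod is home in its block, the bystanders haven't moved and the arm is clear. I'll hand in.

```bash
python3 - <<'E'
from cell import order
print(order.job_done())
E
```

```text
the job is handed in; nothing more can be done
None
```

The job is done and handed in at about 37 s. I took the rod out of its block, tripped the latch, stood the rod back in the block and pulled the tray out to its stop.

- **Latch:** the tip went about 24 mm into the hole. The push read 8.7 N at most and dropped to 4.7 N as the latch let go, and pictures then showed the tray sprung out. The rod rubbed the side of the hole with about 2–3.5 N while inside.
- **Rod:** the release height matched the height it was picked up from to 0.1 mm. Pictures from two cameras show it upright with its collar flush on the block.
- **Tray:** I pulled it about 49 mm beyond where it sprang to, until it stopped moving while the pull rose to about 15 N. That puts it at roughly 79–80 mm out, counting on the stated 30 mm spring-out; I did not measure the final position separately.
- **Other things:** in the last pictures they stand where they were, and the gripper touches nothing.
- **Disagreements:** the wrist camera read about 1.3 mm off across the jaws and the camera views differed by 1–2 mm. I therefore lined up the rod tip with each hole within the same picture.

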